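Set the charging timer

TASK

On the charging timer, flick the edge of the white thumbwheel with a fingertip, clockwise seen from above, click by click until the orange paddle stands at the blue pointer, without running past it. Then take the finger off the wheel, press the green start button all the way down, and let it come up again. Leave the other things on the shelf where they are.

Things in the scene. Friction and masses are not known exactly. Their poses are not given: they have to be found in the camera images.
- timer: Charging timer, fixed: grey base plate 12 mm thick. Origin on the shelf, under the wheel's upright axis; the plate spans its x -60 to +70 mm, y -132 to +68 mm. z up; -x is the front, where the wheel's edge is open to a fingertip from above and from the side. Round the wheel's back half (+x) a grey guard wall, inner radius 54 mm, 7 mm thick, rises to 56 mm above the shelf.
- wheel (a joint): Angle (rad) of the white thumbwheel, growing clockwise seen from above: at the open front its paddles pass from the timer's -y to +y. Clicks at every whole multiple of 0.7854 (45 deg); left between two it snaps to the nearer, and does not coast on. 2 to 6 N on a paddle moves it. Starts at click 1, 2 or 3; the orange paddle is at the blue pointer at click 5 (3.927). Stops at -0.1 and 4.9.
- wheel_axis (a point): Centre of the thumbwheel's top, 50 mm above the shelf. Hub of radius 27 mm with 8 radial paddles, 45 deg apart, 6 mm thick, out to radius 50 mm; hub and paddles fill heights 25 to 50 mm, with free space below down to the base plate. Resting in any click, paddles stand 22.5 deg either side of the timer's front direction (-x), so gap middles lie straight ahead and 45 deg either side.
- orange_tip (a point): Outer end of the wheel's one orange paddle, on its top face, 50 mm from the axis and 50 mm above the shelf.
- pointer (a point): Blue pointer, a radial bar 28 x 9 mm fixed on top of the guard wall at the timer's left (+y), slightly to the back: 112.5 deg clockwise from the front direction seen from above, pointing at the axis. This point is 57.5 mm from the axis, 59 mm above the shelf.
- start (a joint): Travel of the green start button in m: 0 up, 0.006 fully down. It moves straight down, springs back, and is fully down at about 5 N.
- start_top (a point): Centre of the top of the green start button, 28 mm across, on the base plate at the timer's -y end, beside the wheel.
- stylus: Loose glossy grey tablet stylus lying along its own y, 150 mm long, 9 mm thick; bystander. Origin at the centre of its underside.
- key: Loose bronze door key, 57 mm long, 4 mm thick; bystander. Origin at the centre of its underside.
- bowl: Loose turquoise ceramic ring bowl, 84 mm across, 34 mm high; bystander. Origin at the centre of its underside.
- adapter: Loose black wall adapter, 45 x 45 x 28 mm, with two 16 mm prongs standing up; bystander. Origin at the centre of its underside.
- earbuds: Loose white earbud case, 50 x 60 x 24 mm; bystander. Origin at the centre of its underside.
- phone: Loose blue phone lying flat, 150 mm along its x, 72 mm wide, 9 mm thick; bystander. Origin at the centre of its underside.
There are look-alikes about, which are no part of the job. Of the things that look like the timer, the larger one is meant.

How it is judged (in metres and radians):
On the way, in this order (a step that is already met when the one before it is completed fails the run):
1. the wheel rests in the click where the orange paddle is at the blue pointer, with no finger on it (value of joint wheel between 3.777 and 4.077 rad and velocity of joint wheel between -0.2 and 0.2 rad/s and contact force between each of the arm, the fingers and wheel below 0.3 N), for 0.2 s.
2. the start button is pressed down (value of joint start above 0.0045 m), for 0.05 s.
At the end, for the whole second after the job is handed in: The wheel is at rest at 3.927 rad within 0.15 rad (orange paddle at the blue pointer), the start button has been pressed and is up again (under 1.5 mm), and no bystander is more than 20 mm from where it started (value of joint wheel between 3.777 and 4.077 rad and velocity of joint wheel between -0.2 and 0.2 rad/s and value of joint start below 0.0015 m and distance of each of stylus, key, bowl, adapter, earbuds, phone from where it was at the start of the episode below 0.02 m); the robot touches nothing.
It fails at once if the wheel is run past the pointer (more than 0.45 rad beyond) (value of joint wheel above 4.377 rad).
It fails at once if the start button is pressed while the orange paddle is not at the pointer (value of joint start above 0.003 m and not (value of joint wheel between 3.677 and 4.177 rad)).
It fails at once if a bystander is moved more than 20 mm (distance of any of stylus, key, bowl, adapter, earbuds, phone from where it was at the start of the episode above 0.02 m).
It also fails if it takes over 64 s, if anything falls off the work surface, if the arm or the gripper's body presses on something with over 40 N, if the wrist force passes 120 N, or if a joint passes its speed limit or range.

ROBOT

A 6-joint arm with a two-finger parallel gripper is mounted at the origin on the work surface. World frame = base frame: x ahead of the robot, y to its left, z up, the work surface at z = 0. Lengths are in mm, angles in rad, forces in N, time in s.
With the tool pointing down it reaches from about 250 to 775 mm from the base axis. Payload 4 kg.
Tool frame: the origin (TCP) lies on the centre line of the jaws, within the pads' length; the fingertips stand 11 mm ahead of it and the grasp point (between the pads) lies 8 mm behind it; z points along the fingers, y is the line along which they close (so a half turn about z gives the same grasp; the last joint's range is limited). The gripper opens to 94 mm and grips with 3 to 60 N. Pads are 16 mm wide; open, the fingers measure 119 mm over their backs; the gripper's body (75 mm by 177 mm) begins 78 mm behind the grasp point.
Start: joints at [-1.434, 0.087, 1.371, -0, 1.684, -0.103], TCP at [130.626, -534.284, 179.906] pointing down, gripper open.
Joint ranges: [-3.1, 3.1], [-0.76, 2.03], [0.27, 2.55], [-1.08, 4.22], [0.17, 2.65], [-2.57, 2.57]. Speed limits (rad/s): [2.79, 2.79, 3.14, 3.14, 3.14, 3.14].

INTERFACE

Orientations are given as a unit quaternion [x, y, z, w].
In Python, from plant import observe, viewer, bot gives the robot as it stands.
- The arm moves only by the tool play_rows, never from a script. Its arguments are lists of equal length, an entry for each row: "hand": the finger opening in cm, from 0 to 9.4; "offset": the shift along the tool's x, y, z in cm, a list of three; "turn": the turn, a rotation vector about the tool's x, y, z in degrees, a list of three. In form: {"hand": [hand, ...], "offset": [[x, y, z], ...], "turn": [[ax, ay, az], ...]}. A call has 1 to 8 rows; each row shifts and turns the commanded pose from where the row before left it, along the tool's axes as they then stand; what a row does not reach is not made up. A row lasts 1/10 s, in which the tool goes at most 50 mm and 8.59 degrees, less where a joint would pass 70% of its speed; a pose out of reach is approached as far as the arm can. A call is refused whole if a number of a shift passes 5 or a number of a turn 8.59, either way. A call with a gripper value outside its range is refused whole. The fingers move at their own pace and stop on an object; "force" is the grip in N (left out, the last holds). Time passes only in rows, so rows that do not move let the fingers close. It gives the time, the measured TCP pose, the force and the opening at its end, in the units of the state.
- observe(): the state, without advancing time (a new reading comes with each control period).
- viewer.capture(name): name is "side" or "top" or "wrist"; returns a dict with "frame" (420x560x3 uint8, red, green, blue), "depth" (420x560 float32, mm along the optical axis (not along the pixel's ray), 0 where there is no reading), "camera_matrix" (3x3 intrinsics, pixels), "extrinsics" (4x4, takes a point from world to camera coordinates). Camera axes: x right, y down, z forward; pixel columns grow to the right and rows downward; lengths in mm; the calibration is good to about 2 mm. A picture is of the moment at which its call begins.
- bot.job_done(): hands the job in, once; it reports no verdict.
The state is a dict: "clock": time; "qpos": joint angles; "joint_velocities": joint speeds; "tau": joint torques, N m; "eef_pos": TCP position; "orientation": TCP orientation; "contact_force": force on the tool from outside, world axes, zero at the start; "wrist_torque": the same for the moment, N m; "grip_width": finger opening in mm.
Only numpy, scipy, OpenCV 4.12 (cv2) and the standard library are available. Lean on these libraries where they do the work, as an engineer would, in place of code of your own. Each camera call takes 0.05 s, during which the arm holds its last target. There are 200 camera calls.

## Working session

There is one attempt and no reset: what is moved stays moved. The work goes in short steps, Python scripts to look and compute and a tool call to move; the robot and the scene stay as the last step left them, time stands still between calls to the robot, and variables do not carry over. Pictures are saved under pics/ and viewed, on a budget of 10 in all, crops included, one or two more only if the job needs it, and the job is handed in when it is done.

Besides the shell and the picture viewer there is one more tool, called as name(argument=value, ...) on one line, values as JSON. play_rows: Moves the arm, as the interface text tells. Its arguments: {"type":"object","properties":{"hand":{"type":"array","items":{"type":"number"}},"offset":{"type":"array","items":{"type":"array","items":{"type":"number"}}},"turn":{"type":"array","items":{"type":"array","items":{"type":"number"}}},"force":{"type":"number"}},"required":["hand","offset","turn"]}

```bash
mkdir -p pics; ls; cat > h.py <<'E'
import numpy as np, cv2, pickle
from plant import observe, viewer, bot
def cap(n):
    c=viewer.capture(n); pickle.dump(c,open(f'{n}.pkl','wb')); return c
def load(n): return pickle.load(open(f'{n}.pkl','rb'))
def cast(c,u,v,z):
    K=np.array(c['camera_matrix']);E=np.array(c['extrinsics']);R,t=E[:3,:3],E[:3,3]
    o=-R.T@t; d=R.T@np.linalg.inv(K)@np.array([u,v,1.]); return o+d*(z-o[2])/d[2]
def cloud(c):
    K=np.array(c['camera_matrix']);E=np.array(c['extrinsics']);R,t=E[:3,:3],E[:3,3]
    v,u=np.mgrid[:420,:560]; d=c['depth']
    p=np.stack([u*d,v*d,d],-1)@np.linalg.inv(K).T
    return (p-t)@R
def proj(c,p):
    K=np.array(c['camera_matrix']);E=np.array(c['extrinsics']); q=K@(E[:3,:3]@np.array(p)+E[:3,3]); return q[:2]/q[2]
def save(c,n): cv2.imwrite(f'pics/{n}.png',c['frame'][:,:,::-1])
E
python3 - <<'E'
from h import *
print(observe())
a=cap('top');b=cap('side')
for c in (a,b):
    E=np.array(c['extrinsics']);print(-E[:3,:3].T@E[:3,3])
save(a,'top1');save(b,'side1')
E
```

```text
pics
{'clock': 0.0, 'qpos': array([-1.43410796e+00,  8.79410847e-02,  1.37223782e+00,  3.41065920e-05,
        1.68359379e+00, -1.03124287e-01]), 'joint_velocities': array([-0.00132838,  0.00016934,  0.00147194,  0.00061123,  0.00037864,
       -0.00225684]), 'tau': array([ 3.83038050e-04, -3.40171087e+01, -3.02426147e+01,  7.18881190e-02,
        3.29473964e-02, -1.71832617e-04]), 'eef_pos': array([ 130.54926074, -533.66483616,  178.72018613]), 'orientation': array([ 9.92819028e-01,  1.19621022e-01, -1.34727573e-06, -1.09015071e-03]), 'contact_force': array([-0.07208835, -0.42420423,  0.14442073]), 'wrist_torque': array([-0.01200124, -0.06523978, -0.03405435]), 'grip_width': 93.97604732812131}
[ 359.49872478  -24.75686305 1302.2033364 ]
[ 390.06686421 -662.61441752  837.29285428]
```

View pics/top1.png

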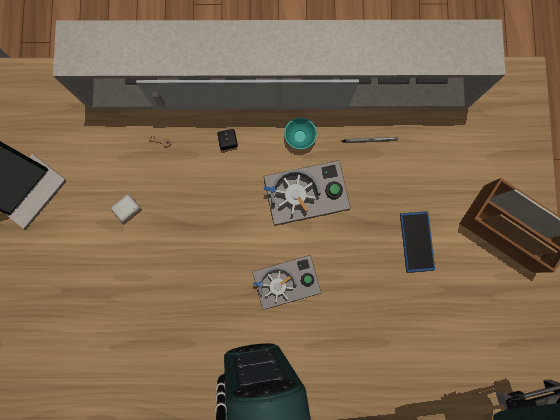

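View pics/side1.png

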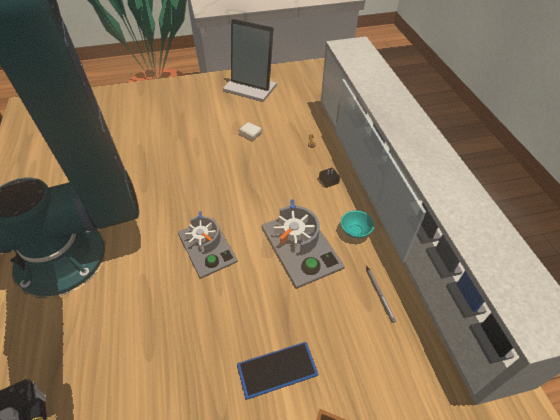

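```bash
python3 - <<'E'
from h import *
for n in('top','side'):
    c=load(n);P=cloud(c);h=cv2.cvtColor(c['frame'],cv2.COLOR_RGB2HSV);H,S,V=[h[...,i].astype(int) for i in range(3)]
    m0=np.zeros((420,560),bool)
    if n=='top': m0[155:230,258:355]=1
    else: m0[195:290,258:345]=1
    ms=dict(orange=((H<14)&(S>150)&(V>120)),blue=((H>100)&(H<125)&(S>110)&(V>60)),green=((H>50)&(H<85)&(S>100)),white=((S<50)&(V>185)),grey=((S<45)&(V>95)&(V<185)&(P[...,2]<25)))
    for k,m in ms.items():
        m=m&m0
        v,u=np.nonzero(m); p=P[m]
        if len(u)==0: print(n,k,0);continue
        zz=dict(orange=50,blue=59,green=np.median(p[:,2]),white=50,grey=12)[k]
        print(n,k,len(u),'px',u.mean().round(1),v.mean().round(1),'depthmed',np.median(p,0).round(1),'cast',cast(c,u.mean(),v.mean(),zz).round(1))
        if k=='grey' and n=='top':
            q=np.array([cast(c,a,b,12)[:2] for a,b in zip(u,v)],np.float32); print(cv2.minAreaRect(q))
        if k in('orange','white') : 
            q=np.array([cast(c,a,b,50)[:2] for a,b in zip(u,v)],np.float32); print(cv2.fitLine(q,cv2.DIST_L2,0,.01,.01).ravel(), cv2.minEnclosingCircle(q))
c=load('top')
crop=cv2.resize(c['frame'][150:235,250:360],None,fx=6,fy=6,interpolation=cv2.INTER_CUBIC)
d=load('side');crop2=cv2.resize(d['frame'][190:290,255:350],None,fx=5,fy=5,interpolation=cv2.INTER_CUBIC)
cv2.imwrite('pics/crop1.png',crop[:,:,::-1])
E
```

```text
top orange 0
top blue 44 px 269.6 188.5 depthmed [582.3 -11.7  58.8] cast [581.8 -10.7  59. ]
top green 102 px 333.8 188.5 depthmed [ 584.6 -172.    33.6] cast [ 585.6 -171.5   33.6]
top white 0
top grey 1890 px 310.1 194.9 depthmed [ 562.5 -127.7   11.8] cast [ 573.3 -113.5   12. ]
((581.24755859375, -104.29070281982422), (127.08712768554688, 197.3370819091797), 11.723949432373047)
side orange 68 px 284.3 235.7 depthmed [537.8 -94.8  51.7] cast [538.8 -94.8  50. ]
[  0.6504638   0.7595372 538.82855   -94.70786  ] ((541.2379150390625, -97.49363708496094), 24.849197387695312)
side blue 11 px 292.3 205.5 depthmed [579.2 -15.3  59.9] cast [579.3 -13.9  59. ]
side green 110 px 317.9 254.0 depthmed [ 586.7 -169.5   34.9] cast [ 605.7 -154.2   34.9]
side white 307 px 295.0 225.6 depthmed [573.  -69.8  51.5] cast [571.5 -71.1  50. ]
[  0.57722116  -0.81658787 571.55774    -70.87888   ] ((568.4854736328125, -71.6457748413086), 48.50978469848633)
side grey 1534 px 303.9 257.2 depthmed [ 564.5 -141.    13.4] cast [ 576.4 -140.9   12. ]
```

View pics/crop1.png

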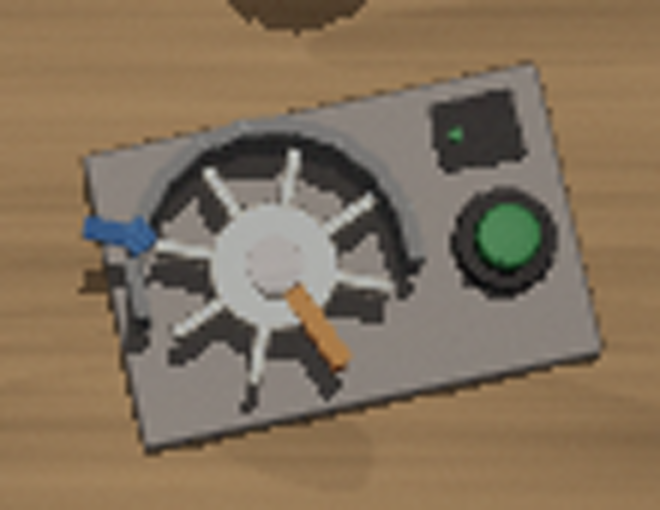

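Candidates in the top picture: the larger timer at px (306,193) and the smaller look-alike at (286,283). I'm taking the larger one. Its plate measures 127x197 mm against the stated 130x200, and the crop confirms the choice. The axis is at about (570,-74) with yaw 11.7°. The orange paddle sits about 24° short of the front, so it starts at click 2 and needs 3 clicks.

Next is the transit with the fingers closed.

play_rows(hand=[0, 0, 0, 0, 0, 0, 0, 0], offset=[[3.98, -2.4, 0], [3.98, -2.4, 0], [3.98, -2.4, 0], [3.98, -2.4, 0], [3.98, -2.4, 0], [3.98, -2.4, 0], [3.98, -2.4, 0], [3.98, -2.4, 0]], turn=[[0, 0, 0], [0, 0, 0], [0, 0, 0], [0, 0, 0], [0, 0, 0], [0, 0, 0], [0, 0, 0], [0, 0, 0]])

```text
clock: 0.9
eef_pos: [395.1, -270.4, 179.5]
orientation: [0.993, 0.12, -0.0, -0.0]
contact_force: [0.4, -0.9, 0.8]
grip_width: 33.1
```

play_rows(hand=[0, 0, 0, 0, 0], offset=[[3.98, -2.4, 0], [3.98, -2.4, 0], [3.98, -2.4, 0], [3.98, -2.4, 0], [0, 0, 0]], turn=[[0, 0, 0], [0, 0, 0], [0, 0, 0], [0, 0, 0], [0, 0, 0]])

```text
clock: 1.4
eef_pos: [528.5, -136.7, 178.5]
orientation: [0.992, 0.123, -0.0, -0.001]
contact_force: [-0.2, -0.5, 0.2]
grip_width: 0.2
```

play_rows(hand=[0, 0, 0, 0, 0, 0, 0, 0], offset=[[0, 0, 0], [0, 0, 0], [0, 0, 0], [0, 0, 0], [0, 0, 0], [0, 0, 0], [0, 0, 0], [0, 0, 0]], turn=[[0, 0, -8.3], [0, 0, -8.3], [0, 0, -8.3], [0, 0, -8.3], [0, 0, -8.3], [0, 0, -8.3], [0, 0, -8.3], [0, 0, -8.3]])

```text
clock: 2.2
eef_pos: [525.2, -141.9, 179.4]
orientation: [0.764, 0.646, -0.001, -0.0]
contact_force: [-0.8, 0.6, 0.3]
grip_width: 0.6
```

play_rows(hand=[0, 0, 0, 0, 0, 0, 0, 0], offset=[[0, 0, 0], [0, 0, 0], [0, 0, 0], [0, 0, 0], [0, 0, 0], [0, 0, 0], [0, 0, 0], [0, 0, 0]], turn=[[0, 0, -8.3], [0, 0, -8.3], [0, 0, -8.3], [0, 0, -8.3], [0, 0, -8.3], [0, 0, -8.3], [0, 0, -8.3], [0, 0, -8.3]])

```text
clock: 3.0
eef_pos: [525.2, -141.9, 179.4]
orientation: [0.285, 0.958, -0.0, -0.001]
contact_force: [0.4, 0.4, -0.3]
grip_width: 0.4
```

```bash
cat > fr.py <<'E'
from h import *
A=np.array([569.8,-74.]);Y=np.radians(11.7)
def st():
    s=observe();q=s['orientation'];ax=np.degrees(2*np.arctan2(q[1],q[0]))
    r=s['eef_pos'][:2]-A; phi=(191.7-np.degrees(np.arctan2(r[1],r[0]))+180)%360-180
    print('t',s['clock'],'tcp',s['eef_pos'].round(1),'xang',round(ax,1),'q',q.round(3),'r',np.hypot(*r).round(1),'phi',phi.round(1),'want xang',(101.7-phi).round(1),'F',s['contact_force'].round(2),'grip',round(s['grip_width'],1),'q6',s['qpos'][5])
    return s
E
python3 - <<'E'
from fr import *
st(); c=cap('wrist'); save(c,'wrist1')
P=cloud(c);d=c['depth'];print(proj(c,[*A,50]))
h=cv2.cvtColor(c['frame'],cv2.COLOR_RGB2HSV);H,S,V=[h[...,i].astype(int) for i in range(3)]
E
```

```text
t 3.0 tcp [ 525.2 -141.9  179.4] xang 146.8 q [ 0.285  0.958 -0.    -0.001] r 81.2 phi -45.0 want xang 146.7 F [ 0.36  0.45 -0.27] grip 0.4 q6 -1.3595017868047716
[359.83870313 196.15738402]
```

View pics/wrist1.png

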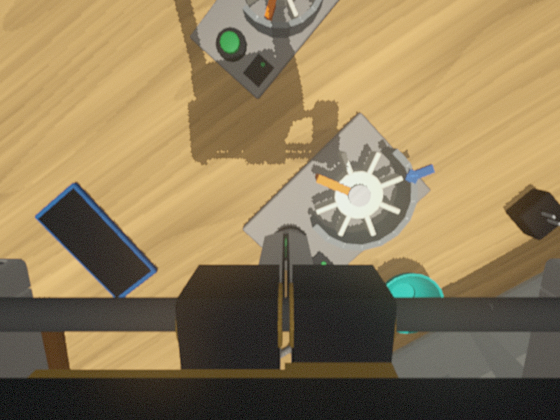

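Picture 3 (the crop) shows the large timer with its blue pointer. The wrist picture shows the hub at (359,195), against a prediction of (360,196), and the orange tip at (318,178). The estimate holds, so I descend outside the wheel and then enter the -45° gap.

play_rows(hand=[0, 0, 0, 0, 0], offset=[[0, 0, 4], [0, 0, 4], [0, 0, 3.8], [0, 0, 2], [0, 0, 0]], turn=[[0, 0, 0], [0, 0, 0], [0, 0, 0], [0, 0, 0], [0, 0, 0]])

```text
clock: 3.55
eef_pos: [522.3, -140.5, 37.4]
orientation: [0.289, 0.957, 0.0, -0.005]
contact_force: [0.4, -0.6, -0.8]
grip_width: -0.2
```

play_rows(hand=[0, 0, 0, 0], offset=[[0, 1, 0], [0, 1, 0], [0, 1, 0], [0, 0, 0]], turn=[[0, 0, 0], [0, 0, 0], [0, 0, 0], [0, 0, 0]])

```text
clock: 3.95
eef_pos: [544.5, -114.9, 43.5]
orientation: [0.287, 0.958, 0.0, 0.002]
contact_force: [-0.5, -0.7, 0.1]
grip_width: 0.3
```

```bash
python3 - <<'E'
from fr import *
st(); c=cap('wrist'); d=cap('side')
o=np.zeros((420,860,3),np.uint8); o[:,:560]=c['frame']
cr=cv2.resize(d['frame'][180:290,250:340],(300,367),interpolation=cv2.INTER_CUBIC); o[:367,560:]=cr
o=cv2.resize(o,(800,391))
cv2.imwrite('pics/in1.png',o[:,:,::-1])
E
```

```text
t 3.95 tcp [ 544.5 -114.9   43.5] xang 146.6 q [0.287 0.958 0.    0.002] r 48.1 phi -46.6 want xang 148.3 F [-0.46 -0.7   0.13] grip 0.3 q6 -1.29882804774684
```

View pics/in1.png

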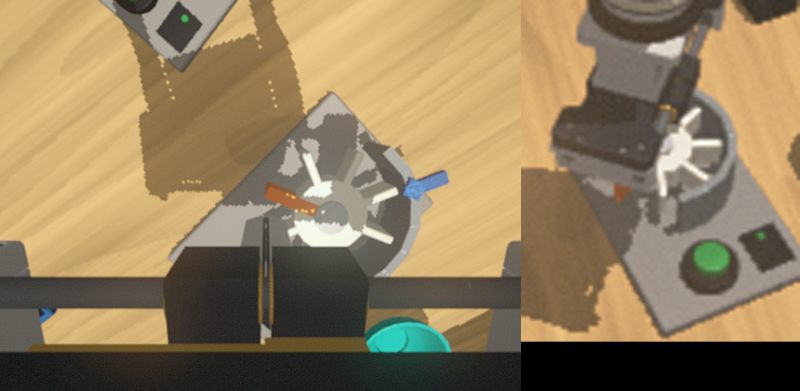

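The fingers are in the gap behind the orange paddle (orange at (290,200), fingers at (265,230)), and there is no contact force. First stroke.

play_rows(hand=[0, 0, 0, 0, 0, 0, 0, 0], offset=[[0.5, 0.02, 0], [0.5, 0.02, 0], [0.5, 0.02, 0], [0.5, 0.02, 0], [0.5, 0.02, 0], [0.5, 0.02, 0], [0.5, 0.02, 0], [0.5, 0.02, 0]], turn=[[0, 0, 5.6], [0, 0, 5.6], [0, 0, 5.6], [0, 0, 5.6], [0, 0, 5.6], [0, 0, 5.6], [0, 0, 5.6], [0, 0, 5.6]])

```text
clock: 4.85
eef_pos: [520.4, -84.1, 42.1]
orientation: [0.633, 0.774, -0.0, 0.0]
contact_force: [-0.3, -0.1, -0.1]
grip_width: 0.4
```

```bash
python3 - <<'E'
from fr import *
st(); c=cap('wrist'); save(c,'s1'); st()
def f(n,c):
    P=cloud(c);h=cv2.cvtColor(c['frame'],cv2.COLOR_RGB2HSV);H,S,V=[h[...,i].astype(int) for i in range(3)]
    m=(H<14)&(S>140)&(V>90)
    X=np.array([[cast(c,u,v,50)[:2]] for v,u in zip(*np.nonzero(m))])[:,0]
    k=np.hypot(*(X-A).T)<52; r=X[k].mean(0)-A
    print(n,k.sum(),'orange phi',(191.7-np.degrees(np.arctan2(r[1],r[0]))+180)%360-180,'r',np.hypot(*r))
f('w',c)
E
```

```text
t 4.85 tcp [520.4 -84.1  42.1] xang 101.5 q [ 0.633  0.774 -0.     0.   ] r 50.4 phi 0.2 want xang 101.5 F [-0.28 -0.08 -0.07] grip 0.4 q6 -0.46786995747153126
t 4.9 tcp [520.2 -83.3  42.1] xang 101.4 q [ 0.634  0.774  0.    -0.   ] r 50.5 phi 1.1 want xang 100.6 F [-0.03  0.25  0.2 ] grip 0.3 q6 -0.4652327465955739
w 454 orange phi -19.442058048456147 r 26.2075108795657
```

View pics/s1.png

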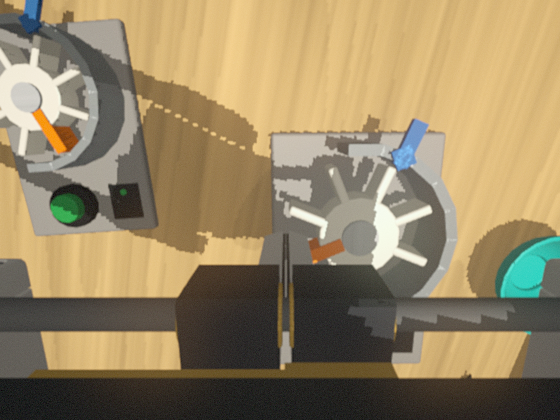

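```bash
python3 - <<'E'
from fr import *
st(); c=cap('wrist'); d=cap('side'); e=cap('top')
P=cloud(c)
g=lambda p:( (lambda r:(np.hypot(*r).round(1),((191.7-np.degrees(np.arctan2(r[1],r[0]))+180)%360-180).round(1),p[2].round(1)))(p[:2]-A))
for v in (234,240,250,260):
    print(v,[(u,)+g(P[v,u]) for u in (258,264,272,282,285,290,300,306,312,325,340)])
s=observe();t=s['eef_pos'];print('tip px',proj(c,t-[0,0,11]),'tcp',proj(c,t),'axis',proj(c,[*A,50]))
o=np.zeros((400,800,3),np.uint8)
o[:,:400]=cv2.resize(d['frame'][180:270,250:340],(400,400),interpolation=cv2.INTER_CUBIC)
o[:,400:]=cv2.resize(e['frame'][150:240,250:340],(400,400),interpolation=cv2.INTER_CUBIC)
cv2.imwrite('pics/chk.png',o[:,:,::-1])
E
```

```text
t 4.9 tcp [520.2 -83.3  42.1] xang 101.4 q [ 0.634  0.774  0.    -0.   ] r 50.5 phi 1.1 want xang 100.6 F [-0.03  0.25  0.2 ] grip 0.3 q6 -0.4652327465955739
234 [(258, np.float64(74.8), np.float64(-10.2), np.float64(1.5)), (264, np.float64(70.2), np.float64(-11.4), np.float64(-0.1)), (272, np.float64(59.7), np.float64(10.6), np.float64(74.4)), (282, np.float64(54.1), np.float64(12.1), np.float64(75.6)), (285, np.float64(52.0), np.float64(10.5), np.float64(70.1)), (290, np.float64(49.5), np.float64(12.9), np.float64(74.8)), (300, np.float64(43.9), np.float64(14.6), np.float64(74.9)), (306, np.float64(36.1), np.float64(-15.9), np.float64(12.3)), (312, np.float64(31.6), np.float64(-18.6), np.float64(11.8)), (325, np.float64(24.8), np.float64(6.3), np.float64(50.3)), (340, np.float64(15.1), np.float64(10.9), np.float64(50.8))]
240 [(258, np.float64(76.4), np.float64(-14.6), np.float64(-0.5)), (264, np.float64(63.6), np.float64(9.7), np.float64(84.1)), (272, np.float64(59.3), np.float64(10.9), np.float64(85.5)), (282, np.float64(53.9), np.float64(11.6), np.float64(84.6)), (285, np.float6
[... 1179 characters left out ...]
.9), np.float64(10.4), np.float64(112.8)), (272, np.float64(58.2), np.float64(10.2), np.float64(110.8)), (282, np.float64(53.4), np.float64(10.2), np.float64(108.8)), (285, np.float64(52.0), np.float64(10.1), np.float64(108.1)), (290, np.float64(50.0), np.float64(12.5), np.float64(112.0)), (300, np.float64(45.5), np.float64(13.9), np.float64(112.5)), (306, np.float64(42.9), np.float64(15.1), np.float64(113.0)), (312, np.float64(40.1), np.float64(15.8), np.float64(112.4)), (325, np.float64(37.3), np.float64(-59.2), np.float64(12.1)), (340, np.float64(21.1), np.float64(-47.6), np.float64(50.9))]
tip px [286.27579447 229.33312146] tcp [286.33360386 234.16455059] axis [361.95374143 237.59181471]
```

View pics/chk.png

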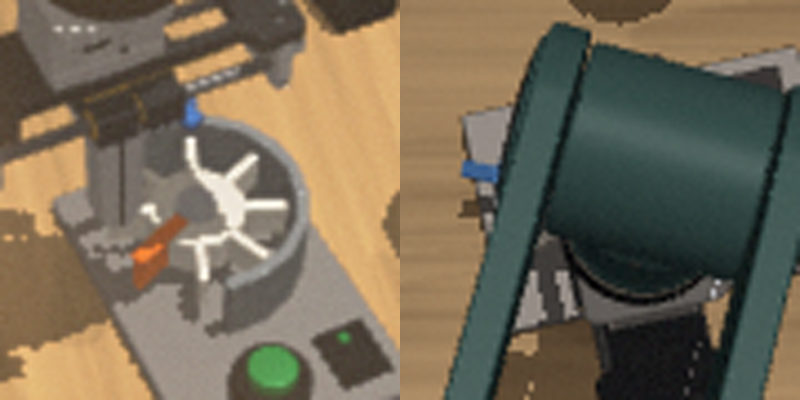

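```bash
python3 - <<'E'
from fr import *
d=load('side');P=cloud(d);t=observe()['eef_pos']
k=lambda p:((proj(d,p)-[250,180])*4.444).round(0)
print('tip',k(t-[0,0,11]),'tcp',k(t),'z60',k([t[0],t[1],60]),'z90',k([t[0],t[1],90]))
def g(p):
    r=p[:2]-A; a=np.radians(191.7); f=np.array([np.cos(a),np.sin(a)]); 
    return (r@f).round(0),(r@np.array([-np.sin(np.radians(11.7)),np.cos(np.radians(11.7))])).round(0),p[2].round(0)
for y in range(130,270,10):
    print(y,[tuple(map(int,g(P[180+int(y/4.444),250+int(x/4.444)]))) for x in (80,95,105,115,125,135,150)])
E
```

```text
tip [115. 259.] tcp [115. 247.] z60 [115. 227.] z90 [115. 192.]
130 [(80, -26, 184), (75, -30, 186), (70, -31, 184), (66, -32, 183), (58, -29, 176), (54, -31, 176), (47, -31, 173)]
140 [(23, 109, 4), (73, -26, 174), (70, -30, 177), (66, -30, 175), (59, -31, 171), (43, -7, 138), (5, 56, 52)]
150 [(26, 104, 2), (63, -2, 136), (60, -7, 140), (55, -7, 137), (48, -7, 133), (43, -7, 131), (5, 56, 44)]
160 [(30, 94, 3), (62, 0, 123), (60, -7, 130), (55, -7, 127), (48, -7, 124), (43, -8, 121), (5, 56, 32)]
170 [(32, 90, 0), (62, 0, 116), (60, -7, 122), (55, -6, 119), (48, -6, 115), (43, -8, 115), (15, 35, 52)]
180 [(35, 82, 3), (62, 0, 109), (60, -5, 113), (55, -6, 111), (48, -8, 110), (43, -6, 105), (16, 31, 49)]
190 [(42, 67, 14), (63, -1, 102), (60, -5, 105), (55, -6, 104), (48, -7, 102), (42, -6, 98), (16, 31, 42)]
200 [(46, 58, 14), (62, 1, 89), (61, -7, 97), (55, -6, 93), (48, -6, 90), (43, -8, 89), (16, 31, 30)]
210 [(49, 51, 16), (62, 2, 80), (60, -5, 87), (56, -7, 87), (48, -7, 84), (42, -6, 79), (27, 10, 52)]
220 [(50, 49, 11), (44, 44, 13), (60, -6, 81), (56, -7, 79), (47, -6, 73), (34, 11, 46), (27, 9, 45)]
230 [(53, 41, 13), (46, 38, 13), (42, 36, 14), (45, 17, 37), (38, 14, 37), (34, 11, 38), (27, 9, 37)]
240 [(57, 33, 13), (50, 30, 13), (46, 26, 15), (41, 25, 13), (34, 22, 13), (31, 18, 16), (36, -10, 53)]
250 [(60, 26, 14), (54, 22, 15), (49, 21, 15), (43, 21, 11), (37, 16, 13), (45, -13, 53), (38, -15, 52)]
260 [(61, 25, 7), (55, 19, 11), (51, 16, 13), (47, 13, 14), (39, 12, 11), (47, -16, 50), (42, -22, 54)]
```

The side depth shows the finger ending at z≈70 mm, not the 31 mm implied by the TCP reading. The finger swept above the paddles and never touched the wheel, so the orange paddle is still at click 2. I'll go back outside the wheel, measure the fingertip height directly, and then go lower.

play_rows(hand=[0, 0, 0], offset=[[0, -1.5, 0], [0, -1.5, 0], [0, 0, 0]], turn=[[0, 0, 0], [0, 0, 0], [0, 0, 0]])

```text
clock: 5.35
eef_pos: [490.0, -90.5, 41.8]
orientation: [0.631, 0.776, -0.0, -0.0]
contact_force: [-0.7, -0.8, -0.5]
grip_width: 0.6
```

play_rows(hand=[0, 0, 0, 0, 0, 0, 0, 0], offset=[[-0.79, 0.04, 0], [-0.79, 0.04, 0], [-0.79, 0.04, 0], [-0.79, 0.04, 0], [-0.79, 0.04, 0], [-0.79, 0.04, 0], [-0.79, 0.04, 0], [-0.79, 0.04, 0]], turn=[[0, 0, -5.6], [0, 0, -5.6], [0, 0, -5.6], [0, 0, -5.6], [0, 0, -5.6], [0, 0, -5.6], [0, 0, -5.6], [0, 0, -5.6]])

```text
clock: 6.15
eef_pos: [526.9, -141.6, 41.9]
orientation: [0.286, 0.958, -0.0, 0.0]
contact_force: [-0.3, -0.2, -0.7]
grip_width: 0.8
```

```bash
cat >> fr.py <<'E'
def tip():
    s=st(); t=s['eef_pos']
    for n in('side','wrist'):
        c=cap(n);P=cloud(c)
        k=(np.hypot(P[...,0]-t[0],P[...,1]-t[1])<16)&(c['depth']>0)&(P[...,2]>16)&(P[...,2]<130)
        z=np.sort(P[k][:,2]); 
        q=P[k]; lo=q[q[:,2]<z[0]+30] if len(z) else q
        print(n,k.sum(),'lowest z',z[:12].round(0),'xy mean of low part',lo.mean(0).round(1) if len(lo) else None)
        if n=='wrist':
            E=np.array(c['extrinsics']);R=E[:3,:3];o=-R.T@E[:3,3];print('cam - tcp',(o-t).round(1),'fwd',R[2].round(3))
E
python3 -c "
from fr import *
tip()"
```

```text
t 6.15 tcp [ 526.9 -141.6   41.9] xang 146.8 q [ 0.286  0.958 -0.     0.   ] r 80.1 phi -45.9 want xang 147.6 F [-0.35 -0.21 -0.71] grip 0.8 q6 -1.3580654577942393
side 4 lowest z [16. 74. 79. 83.] xy mean of low part [ 535.6 -136.2   16. ]
wrist 1704 lowest z [67. 67. 68. 68. 68. 69. 69. 69. 69. 69. 69. 69.] xy mean of low part [ 519.1 -136.9   85. ]
cam - tcp [-56.7  36.5 205.1] fwd [ 0.198 -0.128 -0.972]
```

play_rows(hand=[0, 0, 0], offset=[[0, 0, 0.7], [0, 0, 0.6], [0, 0, 0]], turn=[[0, 0, 0], [0, 0, 0], [0, 0, 0]])

```text
clock: 6.55
eef_pos: [524.6, -140.4, 27.2]
orientation: [0.288, 0.958, 0.0, -0.002]
contact_force: [0.6, -0.6, -0.5]
grip_width: 0.5
```

```bash
python3 -c "
from fr import *
tip()
c=load('wrist');d=load('side')
o=np.zeros((420,800,3),np.uint8); o[:,:380]=c['frame'][:,100:480]
o[:,380:]=cv2.resize(d['frame'][180:280,245:345],(420,420),interpolation=cv2.INTER_CUBIC)
cv2.imwrite('pics/low.png',o[:,:,::-1])
P=cloud(c);print(P[215:262:4,287].round(0).tolist())
"
```

```text
t 6.55 tcp [ 524.6 -140.4   27.2] xang 146.5 q [ 0.288  0.958  0.    -0.002] r 80.4 phi -44.0 want xang 145.7 F [ 0.56 -0.62 -0.53] grip 0.5 q6 -1.3522609135627335
side 9 lowest z [ 16.  16.  61.  65.  72. 119. 122. 122. 124.] xy mean of low part [ 529.4 -136.4   16.3]
wrist 1796 lowest z [54. 54. 54. 54. 54. 54. 54. 54. 55. 55. 55. 55.] xy mean of low part [ 516.6 -135.    71.2]
cam - tcp [-56.2  37.1 205.9] fwd [ 0.194 -0.128 -0.973]
[[519.0, -135.0, 8.0], [521.0, -137.0, 11.0], [523.0, -138.0, 14.0], [526.0, -140.0, 12.0], [528.0, -141.0, 13.0], [518.0, -135.0, 57.0], [518.0, -135.0, 64.0], [518.0, -135.0, 71.0], [518.0, -135.0, 78.0], [518.0, -135.0, 83.0], [518.0, -135.0, 88.0], [518.0, -135.0, 94.0]]
```

View pics/low.png

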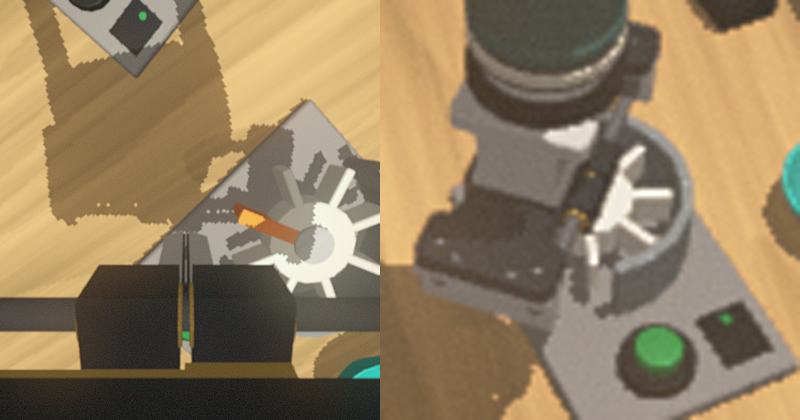

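The two cameras agree that the fingertip is about 25 mm above the TCP reading: 67 at 42, and about 53 at 27. I descend another 20 mm.

play_rows(hand=[0, 0, 0, 0], offset=[[0, 0, 0.7], [0, 0, 0.7], [0, 0, 0.7], [0, 0, 0]], turn=[[0, 0, 0], [0, 0, 0], [0, 0, 0], [0, 0, 0]])

```text
clock: 7.05
eef_pos: [524.6, -140.6, 6.1]
orientation: [0.288, 0.958, 0.0, -0.002]
contact_force: [0.3, -0.2, -0.2]
grip_width: 0.4
```

```bash
python3 -c "
from fr import *
tip()"
```

```text
t 7.05 tcp [ 524.6 -140.6    6.1] xang 146.5 q [ 0.288  0.958  0.    -0.002] r 80.5 phi -44.1 want xang 145.8 F [ 0.28 -0.24 -0.24] grip 0.4 q6 -1.3529384089477428
side 5 lowest z [40. 43. 90. 96. 99.] xy mean of low part [ 537.8 -135.6   41.7]
wrist 1832 lowest z [32. 33. 33. 33. 33. 34. 34. 34. 34. 34. 34. 34.] xy mean of low part [ 516.7 -135.3   50.2]
cam - tcp [-56.1  37.  206. ] fwd [ 0.194 -0.128 -0.973]
```

A TCP reading of 6 mm with no plate contact confirms the offset, so the tip is now at about 31 mm. Enter the gap and stroke.

play_rows(hand=[0, 0, 0, 0, 0], offset=[[0, 0.8, 0], [0, 0.8, 0], [0, 0.8, 0], [0, 0.6, 0], [0, 0, 0]], turn=[[0, 0, 0], [0, 0, 0], [0, 0, 0], [0, 0, 0], [0, 0, 0]])

```text
clock: 7.65
eef_pos: [543.0, -115.1, 8.0]
orientation: [0.287, 0.958, 0.0, 0.0]
contact_force: [-0.1, -0.5, -0.1]
grip_width: 0.4
```

```bash
cat >> fr.py <<'E'
def wheel():
    c=cap('wrist');h=cv2.cvtColor(c['frame'],cv2.COLOR_RGB2HSV);H,S,V=[h[...,i].astype(int) for i in range(3)]
    P=cloud(c);m=(H<16)&(S>140)&(V>90)&(np.abs(P[...,2]-51)<5)&(np.hypot(P[...,0]-A[0],P[...,1]-A[1])<56)
    r=P[m][:,:2].mean(0)-A
    print('orange n',m.sum(),'phi',((191.7-np.degrees(np.arctan2(r[1],r[0]))+180)%360-180).round(1),'(click5=112.5) r',np.hypot(*r).round(1)); return c
E
python3 -c "
from fr import *
st();wheel()"
```

```text
t 7.65 tcp [ 543.  -115.1    8. ] xang 146.6 q [0.287 0.958 0.    0.   ] r 49.1 phi -45.2 want xang 146.9 F [-0.09 -0.54 -0.13] grip 0.4 q6 -1.2994129520648814
orange n 807 phi -22.0 (click5=112.5) r 36.2
```

play_rows(hand=[0, 0, 0, 0, 0, 0, 0, 0], offset=[[0.48, 0.02, 0], [0.48, 0.02, 0], [0.48, 0.02, 0], [0.48, 0.02, 0], [0.48, 0.02, 0], [0.48, 0.02, 0], [0.48, 0.02, 0], [0.48, 0.02, 0]], turn=[[0, 0, 5.6], [0, 0, 5.6], [0, 0, 5.6], [0, 0, 5.6], [0, 0, 5.6], [0, 0, 5.6], [0, 0, 5.6], [0, 0, 5.6]])

```text
clock: 8.5
eef_pos: [521.1, -85.6, 8.1]
orientation: [0.633, 0.774, -0.0, 0.0]
contact_force: [-0.0, -0.1, 0.2]
grip_width: 0.4
```

```bash
python3 -c "
from fr import *
st();wheel()"
```

```text
t 8.5 tcp [521.1 -85.6   8.1] xang 101.5 q [ 0.633  0.774 -0.     0.   ] r 50.1 phi -1.7 want xang 103.4 F [-0.02 -0.06  0.22] grip 0.4 q6 -0.469861490879916
orange n 319 phi 17.5 (click5=112.5) r 39.1
```

One click made. Withdraw, return and repeat.

play_rows(hand=[0, 0, 0, 0], offset=[[0, -1, 0], [0, -1, 0], [0, -1, 0], [0, 0, 0]], turn=[[0, 0, 0], [0, 0, 0], [0, 0, 0], [0, 0, 0]])

```text
clock: 8.95
eef_pos: [490.1, -91.6, 7.7]
orientation: [0.631, 0.776, -0.0, -0.0]
contact_force: [0.4, -1.0, -0.2]
grip_width: 0.4
```

play_rows(hand=[0, 0, 0, 0, 0, 0, 0, 0], offset=[[-0.77, 0.04, 0], [-0.77, 0.04, 0], [-0.77, 0.04, 0], [-0.77, 0.04, 0], [-0.77, 0.04, 0], [-0.77, 0.04, 0], [-0.77, 0.04, 0], [-0.77, 0.04, 0]], turn=[[0, 0, -5.6], [0, 0, -5.6], [0, 0, -5.6], [0, 0, -5.6], [0, 0, -5.6], [0, 0, -5.6], [0, 0, -5.6], [0, 0, -5.6]])

```text
clock: 9.75
eef_pos: [525.9, -141.5, 7.9]
orientation: [0.286, 0.958, -0.0, 0.0]
contact_force: [-0.6, 0.7, 0.2]
grip_width: 0.8
```

```bash
python3 -c "
from fr import *
st();wheel()"
```

```text
t 9.75 tcp [ 525.9 -141.5    7.9] xang 146.8 q [ 0.286  0.958 -0.     0.   ] r 80.5 phi -45.2 want xang 146.9 F [-0.56  0.72  0.16] grip 0.8 q6 -1.3577040976302652
orange n 1157 phi 20.2 (click5=112.5) r 34.4
```

play_rows(hand=[0, 0, 0, 0, 0], offset=[[0, 0.8, 0], [0, 0.8, 0], [0, 0.8, 0], [0, 0.6, 0], [0, 0, 0]], turn=[[0, 0, 0], [0, 0, 0], [0, 0, 0], [0, 0, 0], [0, 0, 0]])

```text
clock: 10.3
eef_pos: [542.6, -114.8, 7.9]
orientation: [0.287, 0.958, 0.0, 0.0]
contact_force: [-0.3, -0.7, -0.1]
grip_width: 0.3
```

play_rows(hand=[0, 0, 0, 0, 0, 0, 0, 0], offset=[[0.48, 0.02, 0], [0.48, 0.02, 0], [0.48, 0.02, 0], [0.48, 0.02, 0], [0.48, 0.02, 0], [0.48, 0.02, 0], [0.48, 0.02, 0], [0.48, 0.02, 0]], turn=[[0, 0, 5.6], [0, 0, 5.6], [0, 0, 5.6], [0, 0, 5.6], [0, 0, 5.6], [0, 0, 5.6], [0, 0, 5.6], [0, 0, 5.6]])

```text
clock: 11.1
eef_pos: [522.2, -89.8, 8.8]
orientation: [0.633, 0.774, -0.003, 0.004]
contact_force: [1.6, -12.7, -0.9]
grip_width: 0.3
```

play_rows(hand=[0, 0, 0, 0], offset=[[0, -1, 0], [0, -1, 0], [0, -1, 0], [0, 0, 0]], turn=[[0, 0, 0], [0, 0, 0], [0, 0, 0], [0, 0, 0]])

```text
clock: 11.5
eef_pos: [489.9, -90.9, 7.5]
orientation: [0.631, 0.776, -0.0, -0.001]
contact_force: [-0.2, 1.3, 0.3]
grip_width: 0.2
```

play_rows(hand=[0, 0, 0, 0, 0, 0, 0, 0], offset=[[-0.77, 0.04, 0], [-0.77, 0.04, 0], [-0.77, 0.04, 0], [-0.77, 0.04, 0], [-0.77, 0.04, 0], [-0.77, 0.04, 0], [-0.77, 0.04, 0], [-0.77, 0.04, 0]], turn=[[0, 0, -5.6], [0, 0, -5.6], [0, 0, -5.6], [0, 0, -5.6], [0, 0, -5.6], [0, 0, -5.6], [0, 0, -5.6], [0, 0, -5.6]])

```text
clock: 12.3
eef_pos: [525.6, -140.8, 7.6]
orientation: [0.286, 0.958, 0.0, -0.0]
contact_force: [-0.3, 0.4, -0.6]
grip_width: 0.3
```

```bash
python3 -c "
from fr import *
st();wheel()"
```

```text
t 12.3 tcp [ 525.6 -140.8    7.6] xang 146.8 q [ 0.286  0.958  0.    -0.   ] r 80.1 phi -44.8 want xang 146.5 F [-0.31  0.45 -0.55] grip 0.3 q6 -1.3569289872950205
orange n 222 phi 59.3 (click5=112.5) r 37.0
```

```bash
python3 -c "
from fr import *
c=wheel();P=cloud(c);h=cv2.cvtColor(c['frame'],cv2.COLOR_RGB2HSV)
d=P[...,:2]-A;R=np.hypot(d[...,0],d[...,1]);ph=(191.7-np.degrees(np.arctan2(d[...,1],d[...,0]))+180)%360-180
m=(np.abs(P[...,2]-51)<4)&(R>34)&(R<50)
print(np.histogram(ph[m],bins=np.arange(-180,181,9)))
o=(h[...,0]<16)&(h[...,1]>140)&(h[...,2]>90)&(R<60)
print(o.sum(),ph[o].mean(), P[o].mean(0))
z=cv2.resize(c['frame'][150:350,260:460],(600,600),interpolation=cv2.INTER_CUBIC);cv2.imwrite('pics/c4.png',z[:,:,::-1])
"
```

```text
orange n 220 phi 59.2 (click5=112.5) r 36.8
(array([  0,   0,   0,   0,   0,   0,   0,   0,   0,   0,   0,   0,   0,
         0,   0,   0,   0, 292,  33,   0,   0,  89, 272,   0,   0,   0,
       276, 323,   0,   0,   0, 185, 151,   0,   0,   0,  53, 177,   0,
         0]), array([-180, -171, -162, -153, -144, -135, -126, -117, -108,  -99,  -90,
        -81,  -72,  -63,  -54,  -45,  -36,  -27,  -18,   -9,    0,    9,
         18,   27,   36,   45,   54,   63,   72,   81,   90,   99,  108,
        117,  126,  135,  144,  153,  162,  171,  180]))
886 60.118259256809246 [544.35898747 -44.79078792  40.13136919]
```

View pics/c4.png

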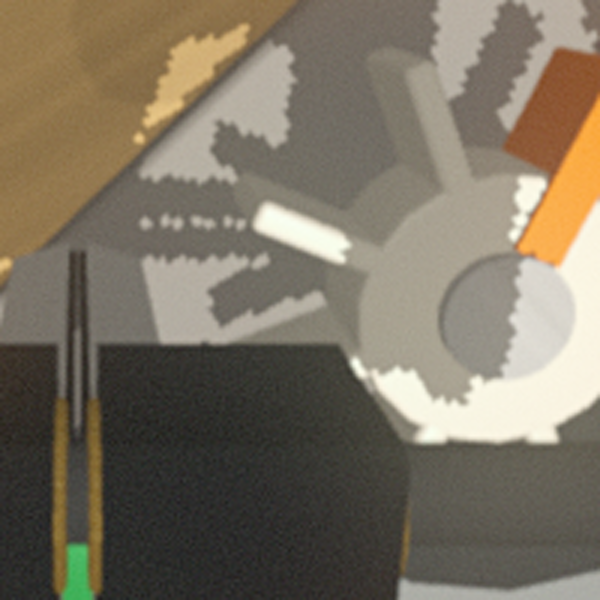

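The wheel is at click 4: orange is at about 65°, and the other paddles are at -23° and 22°. Last stroke.

play_rows(hand=[0, 0, 0, 0, 0], offset=[[0, 0.8, 0], [0, 0.8, 0], [0, 0.8, 0], [0, 0.6, 0], [0, 0, 0]], turn=[[0, 0, 0], [0, 0, 0], [0, 0, 0], [0, 0, 0], [0, 0, 0]])

```text
clock: 12.9
eef_pos: [542.5, -114.7, 7.9]
orientation: [0.287, 0.958, 0.0, 0.0]
contact_force: [-0.0, 0.2, 0.6]
grip_width: 0.3
```

play_rows(hand=[0, 0, 0, 0, 0, 0, 0, 0], offset=[[0.48, 0.02, 0], [0.48, 0.02, 0], [0.48, 0.02, 0], [0.48, 0.02, 0], [0.48, 0.02, 0], [0.48, 0.02, 0], [0.48, 0.02, 0], [0.48, 0.02, 0]], turn=[[0, 0, 5.6], [0, 0, 5.6], [0, 0, 5.6], [0, 0, 5.6], [0, 0, 5.6], [0, 0, 5.6], [0, 0, 5.6], [0, 0, 5.6]])

```text
clock: 13.7
eef_pos: [520.7, -85.2, 8.1]
orientation: [0.633, 0.774, -0.0, 0.0]
contact_force: [0.3, 0.1, 0.2]
grip_width: 0.5
```

```bash
python3 -c "
from fr import *
st();wheel();st()"
```

```text
t 13.7 tcp [520.7 -85.2   8.1] xang 101.5 q [ 0.633  0.774 -0.     0.   ] r 50.3 phi -1.2 want xang 102.9 F [0.25 0.14 0.18] grip 0.5 q6 -0.4693833037324886
orange n 1020 phi 103.6 (click5=112.5) r 29.1
t 13.75 tcp [520.5 -84.4   8. ] xang 101.4 q [0.634 0.774 0.    0.   ] r 50.3 phi -0.2 want xang 101.9 F [-1.02 -0.37 -0.14] grip 0.5 q6 -0.4668029045852318
```

play_rows(hand=[0, 0, 0, 0, 0, 0], offset=[[0, -1, 0], [0, -1, 0], [0, -1, 0], [0, 0, -3], [0, 0, -4], [0, 0, 0]], turn=[[0, 0, 0], [0, 0, 0], [0, 0, 0], [0, 0, 0], [0, 0, 0], [0, 0, 0]])

```text
clock: 14.35
eef_pos: [494.6, -92.7, 84.1]
orientation: [0.631, 0.776, 0.002, 0.005]
contact_force: [0.6, -0.3, 0.5]
grip_width: 0.5
```

```bash
python3 -c "
from fr import *
s=st();c=wheel();d=cap('side')
for n,c2 in (('wrist',c),('side',d)):
    P=cloud(c2);h=cv2.cvtColor(c2['frame'],cv2.COLOR_RGB2HSV)
    m=(h[...,0]>50)&(h[...,0]<85)&(h[...,1]>100)&(np.hypot(P[...,0]-585.6,P[...,1]+171.5)<22)
    p=P[m]; top=p[:,2]>np.percentile(p[:,2],60)-1.5
    print(n,m.sum(),p[top].mean(0).round(1),p.max(0).round(0),p.min(0).round(0)) if m.any() else print(n,0)
    z=P[(np.hypot(P[...,0]-585.6,P[...,1]+171.5)<22)][:,2]
    print(np.histogram(z,bins=[5,10,14,18,22,26,30,34,38,42,60,100]))
o=np.zeros((420,800,3),np.uint8); o[:,:400]=c['frame'][:,120:520]; o[:400,400:]=cv2.resize(d['frame'][180:290,245:355],(400,400),interpolation=cv2.INTER_CUBIC)
cv2.imwrite('pics/c5.png',o[:,:,::-1])
"
```

```text
t 14.35 tcp [494.6 -92.7  84.1] xang 101.7 q [0.631 0.776 0.002 0.005] r 77.5 phi -2.2 want xang 103.9 F [ 0.6  -0.3   0.54] grip 0.5 q6 -0.5027264740116913
orange n 15 phi 104.4 (click5=112.5) r 41.5Traceback (most recent call last):
  File "<string>", line 7, in <module>
    p=P[m]; top=p[:,2]>np.percentile(p[:,2],60)-1.5
                       ~~~~~~~~~~~~~^^^^^^^^^^^
    return _quantile_unchecked(
        a, q, axis, out, overwrite_input, method, keepdims, weights)
    return _ureduce(a,
                    func=_quantile_ureduce_func,
    ...<5 lines>...
                    overwrite_input=overwrite_input,
                    method=method)
    r = func(a, **kwargs)
    result = _quantile(arr,
                       quantiles=q,
    ...<2 lines>...
                       out=out,
                       weights=wgt)
    slices_having_nans = np.isnan(arr[-1, ...])
                                  ~~~^^^^^^^^^
IndexError: index -1 is out of bounds for axis 0 with size 0
```

```bash
python3 -c "
from fr import *
s=st();c=wheel();d=cap('side')
for n,c2 in (('wrist',c),('side',d),('top',cap('top'))):
    P=cloud(c2);h=cv2.cvtColor(c2['frame'],cv2.COLOR_RGB2HSV)
    k=np.hypot(P[...,0]-585.6,P[...,1]+171.5)<22
    m=(h[...,0]>50)&(h[...,0]<85)&(h[...,1]>100)&k
    p=P[m]
    if m.any():
        t=p[p[:,2]>np.percentile(p[:,2],50)-1.5]; print(n,m.sum(),t.mean(0).round(1),p.max(0).round(0),p.min(0).round(0))
    print(n,np.histogram(P[k][:,2],bins=[5,10,14,18,22,26,30,34,38,42,60,100])[0])
o=np.zeros((420,800,3),np.uint8); o[:,:400]=c['frame'][:,120:520]; o[:400,400:]=cv2.resize(d['frame'][180:290,245:355],(400,400),interpolation=cv2.INTER_CUBIC)
cv2.imwrite('pics/c5.png',o[:,:,::-1])
"
```

```text
t 14.45 tcp [491.6 -91.6  79.1] xang 101.7 q [0.631 0.776 0.    0.001] r 80.1 phi -1.0 want xang 102.7 F [-0.81  0.03 -0.92] grip 0.7 q6 -0.5024041304226688
orange n 14 phi 103.7 (click5=112.5) r 42.4
wrist [0 0 0 0 0 0 0 0 0 0 0]
side 87 [ 583.5 -172.9   35.5] [ 595. -159.   39.] [ 571. -185.   31.]
side [ 0 12  8  8 80 43 31 64  4  0  0]
top [0 0 0 0 0 0 0 0 0 0 0]
```

View pics/c5.png

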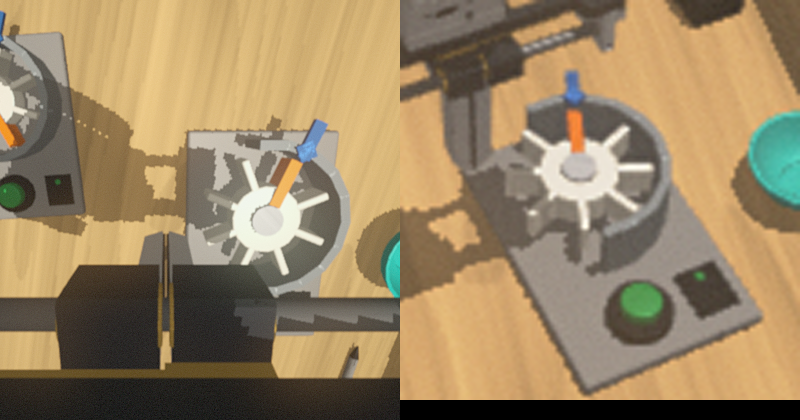

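The orange paddle lines up with the blue pointer in both views: tip at (300,160) under the pointer at (308,148) in the wrist picture, and in line at (573,120) in the side picture. Next I move above the button at about (585,-172, 35).

play_rows(hand=[0, 0, 0, 0, 0], offset=[[-3.25, 2.52, 0], [-3.25, 2.52, 0], [-3.25, 2.52, 0], [0, 0, 0], [0, 0, 0]], turn=[[0, 0, 0], [0, 0, 0], [0, 0, 0], [0, 0, 0], [0, 0, 0]])

```text
clock: 15.1
eef_pos: [584.1, -171.0, 75.2]
orientation: [0.631, 0.775, -0.001, -0.002]
contact_force: [-1.2, 0.4, -0.0]
grip_width: 1.1
```

play_rows(hand=[0, 0, 0, 0], offset=[[0, 0, 2], [0, 0, 2], [0, 0, 1.5], [0, 0, 0]], turn=[[0, 0, 0], [0, 0, 0], [0, 0, 0], [0, 0, 0]])

```text
clock: 15.5
eef_pos: [582.3, -169.4, 19.8]
orientation: [0.631, 0.776, -0.001, -0.003]
contact_force: [-0.8, 0.1, 0.1]
grip_width: 0.6
```

```bash
python3 -c "
from fr import *
tip()"
```

```text
t 15.5 tcp [ 582.3 -169.4   19.8] xang 101.8 q [ 0.631  0.776 -0.001 -0.003] r 96.2 phi -85.8 want xang 187.5 F [-0.82  0.13  0.14] grip 0.6 q6 -0.5822926248939685
side 302 lowest z [23. 24. 24. 25. 25. 25. 25. 25. 25. 25. 25. 25.] xy mean of low part [ 580.3 -175.2   33.8]
wrist 2643 lowest z [22. 22. 22. 22. 23. 23. 23. 23. 23. 23. 23. 23.] xy mean of low part [ 580.5 -161.9   28.7]
cam - tcp [-12.6  65.3 207.1] fwd [ 0.045 -0.227 -0.973]
```

play_rows(hand=[0, 0, 0, 0], offset=[[-0.2, 0.2, 0.3], [0, 0, 0.4], [0, 0, 0.4], [0, 0, 0]], turn=[[0, 0, 0], [0, 0, 0], [0, 0, 0], [0, 0, 0]])

```text
clock: 16.0
eef_pos: [587.2, -172.6, 11.2]
orientation: [0.631, 0.776, -0.0, -0.001]
contact_force: [0.2, 0.0, -0.8]
grip_width: 0.7
```

play_rows(hand=[0, 0, 0, 0], offset=[[0, 0, 0.2], [0, 0, 0.2], [0, 0, 0], [0, 0, 0]], turn=[[0, 0, 0], [0, 0, 0], [0, 0, 0], [0, 0, 0]])

```text
clock: 16.4
eef_pos: [587.8, -172.8, 8.3]
orientation: [0.631, 0.776, 0.0, 0.0]
contact_force: [-0.1, 0.8, 1.3]
grip_width: 0.0
```

Contact is just beginning (1.3 N). Press on in small steps.

play_rows(hand=[0, 0, 0, 0], offset=[[0, 0, 0.15], [0, 0, 0.15], [0, 0, 0], [0, 0, 0]], turn=[[0, 0, 0], [0, 0, 0], [0, 0, 0], [0, 0, 0]])

```text
clock: 16.8
eef_pos: [587.8, -172.8, 5.2]
orientation: [0.631, 0.776, 0.0, 0.0]
contact_force: [-1.2, 0.4, 3.7]
grip_width: 0.6
```

play_rows(hand=[0, 0, 0, 0], offset=[[0, 0, 0.15], [0, 0, 0.15], [0, 0, 0], [0, 0, 0]], turn=[[0, 0, 0], [0, 0, 0], [0, 0, 0], [0, 0, 0]])

```text
clock: 17.2
eef_pos: [587.8, -172.8, 2.7]
orientation: [0.631, 0.776, 0.0, 0.0]
contact_force: [-1.7, -0.3, 6.6]
grip_width: 0.5
```

play_rows(hand=[0, 0, 0, 0], offset=[[0, 0, 0.15], [0, 0, 0.1], [0, 0, 0], [0, 0, 0]], turn=[[0, 0, 0], [0, 0, 0], [0, 0, 0], [0, 0, 0]])

```text
clock: 17.6
eef_pos: [587.9, -172.9, 2.5]
orientation: [0.631, 0.776, 0.0, 0.001]
contact_force: [-6.0, 2.0, 14.5]
grip_width: 0.7
```

The button is bottomed: z stopped at 2.5 mm while the force rose to 14.5 N. Lift off.

play_rows(hand=[0, 0, 0, 0, 0, 0, 0], offset=[[0, 0, -1], [0, 0, -2], [0, 0, -3], [0, 0, -4], [0, -4, -3], [0, -4, 0], [0, 0, 0]], turn=[[0, 0, 0], [0, 0, 0], [0, 0, 0], [0, 0, 0], [0, 0, 0], [0, 0, 0], [0, 0, 0]])

```text
clock: 18.3
eef_pos: [505.8, -189.4, 129.3]
orientation: [0.632, 0.775, -0.001, -0.001]
contact_force: [-0.1, 0.5, -0.7]
grip_width: 0.6
```

play_rows(hand=[0, 0, 0, 0, 0, 0, 0], offset=[[-4, -2, 0], [-4, -2, 0], [-4, -2, 0], [-4, -2, 0], [-4, -2, 0], [0, 0, 0], [0, 0, 0]], turn=[[0, 0, 0], [0, 0, 0], [0, 0, 0], [0, 0, 0], [0, 0, 0], [0, 0, 0], [0, 0, 0]])

```text
clock: 19.0
eef_pos: [451.8, -405.3, 127.6]
orientation: [0.632, 0.775, 0.001, -0.001]
contact_force: [-0.1, 0.5, 0.1]
grip_width: 0.3
```

```bash
python3 -c "
from fr import *
st();c=cap('top');d=cap('side')
for n,c2 in (('side',d),('top',c)):
    P=cloud(c2);h=cv2.cvtColor(c2['frame'],cv2.COLOR_RGB2HSV)
    k=np.hypot(P[...,0]-585.6,P[...,1]+171.5)<22
    m=(h[...,0]>50)&(h[...,0]<85)&(h[...,1]>100)&k
    p=P[m]; print(n,m.sum(),'button z',np.median(p[:,2]) if m.any() else None)
b=cv2.resize(c['frame'][100:250,130:440],(800,387),interpolation=cv2.INTER_CUBIC)
o=np.zeros((600,800,3),np.uint8);o[:387]=b;o[387:,:330]=cv2.resize(d['frame'][190:290,255:410],(330,213));
cv2.imwrite('pics/end.png',o[:,:,::-1])
"
```

```text
t 19.0 tcp [ 451.8 -405.3  127.6] xang 101.6 q [ 0.632  0.775  0.001 -0.001] r 351.7 phi -58.7 want xang 160.4 F [-0.14  0.52  0.12] grip 0.3 q6 -1.028157452443904
side 37 button z 34.90746479733829
top 94 button z 32.84296723357408
```

View pics/end.png

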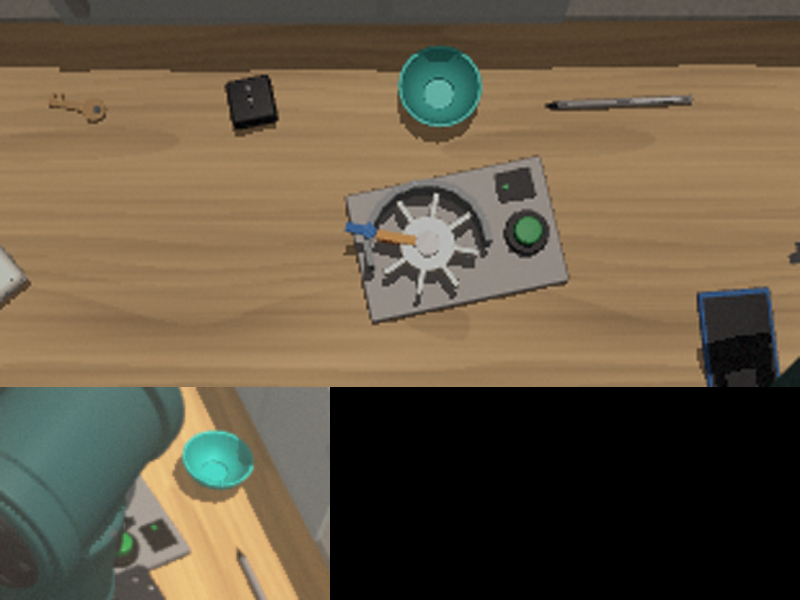

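The orange paddle (395,236) meets the blue pointer (362,230), the button is up at z≈33–35, and the bystanders in view are where they started. Handing in.

```bash
python3 -c "
from plant import bot
print(bot.job_done())"
```

```text
the job is handed in; nothing more can be done
None
```

I turned the larger timer's wheel from click 2 to click 5, one click per stroke. I then lifted the finger clear, pressed the green start button to its stop, let it come up, and handed the job in at about 19 s; no verdict was reported.

**Last checks**
- **Wheel:** with the finger off, the orange paddle lined up with the blue pointer in the wrist and side views, and again in the final top view. By numbers alone the orange paddle read about 104° rather than 112.5°. Much of it was hidden or in shadow, and the earlier readings were also 2 to 8° low, so I relied on the pictures.
- **Button:** travel stopped at about 6 mm while the force rose to 14.5 N. Afterwards it was back up at 33–35 mm, against 33.6–35 mm before.
- **Bystanders:** the bowl matches its start position. The key, adapter and stylus look unmoved in the top view; the phone and earbud case were only partly in that view.

**What disagreed:** the fingertip was about 25 mm above the reported TCP height, not 11 mm below it as stated. Because of this, my first sweep passed over the wheel without touching it. I measured the tip height with the cameras and worked from that.

I viewed 11 pictures, one over the budget of 10.

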